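# Slide the cover bar across the ledge bay and latch it

### The job

Close up the oak ledge stand: slide the aluminium cover bar along the deck, without lifting it off, until it bridges the open bay and sits flat and square, fully against both the long back fence and the end stop. Then swing the hinged steel flap down so that it lies flat on the bar. Leave the things in the bay and everything else around the stand where they are.

Things in the scene. Friction and masses are not known exactly. Their poses are not given: they have to be found in the camera images.
- ledge: Fixed oak stand. Origin on the table; x points away from the robot to its back fence, y along it to its end stop. Deck tops at z = 78 mm, x = -80 to 70: long deck y = -180 to 0, short deck y = 90 to 150; between them the open bay, 90 mm wide, down to the table. The bar is home with its origin at x = 24, y = 50, z = 78 mm in this frame, resting on both decks.
- corner (a point): Inner corner where fence and end stop meet, at deck height (x = 70, y = 150, z = 78 mm of the stand). The fence runs along the whole far side, face at x = 70, 15 mm thick, top 12 mm above the decks. The end stop stands across the end of the short deck, face at y = 150, 15 mm thick, top 14 mm above the decks; the flap is hinged on it.
- cover: Loose flat aluminium cover bar, 92 mm (x) by 200 mm (y, its length) by 14 mm thick (z), about 0.35 kg, a dark screw head near each end. Origin at the centre of its underside. Starts flat on the long deck, clear of the fence, a little askew, its +y end towards the bay. Too wide to grip across.
- flap (a joint): Hinge angle of the dark steel flap (50 mm wide, 79 mm long, 6 mm thick, with a 14 mm lip turned up at its free end) on the end stop, in rad: 0 = lying flat on top of the bar when the bar is home, pointing to the stand's -y; pi/2 = standing upright; up to 1.95 = leaning outwards. Stiff: it stays where it is left.
- flap_tip (a point): Middle of the flap's free edge, 79 mm from the hinge, at mid thickness.
- flap_hinge (a point): Middle of the flap's hinge axis, which runs along the stand's x; at x = 24, y = 157, z = 95.5 mm in the stand's frame.
- canister: Small stainless screw-top canister, 50 mm diameter, 60 mm tall, standing on the table in the bay near the fence. Origin at the centre of its underside. Leave it alone.
- spacers: Stack of blue aluminium headset spacers, one piece, 32 mm diameter, 60 mm tall, standing in the bay. Origin at the centre of its underside. Leave it alone.
- mug: White ceramic mug, 80 mm diameter, 92 mm tall, handle at its +y, standing behind the stand. Origin at the centre of its underside. Leave it alone.
- patchbox: Yellow tire patch box, 77 by 112 by 35 mm, behind the stand. Origin at the centre of its underside. Leave it alone.
- caliper: Black plastic caliper lying flat, 150 mm long along its y, 11 mm high, in front of the stand. Origin on its underside, mid length. Leave it alone.
- wrench: Steel wrench lying flat to the left. Leave it alone.
- lamp: Black bicycle lamp lying on its mount, 95 mm long along its x, 40 mm high, to the right. Origin at the centre of its underside. Leave it alone.
Things that resemble listed ones, but are neither listed nor needed, are in the scene too. Of the things like the cover, leave any that is blue or yellow; of the rest the smaller one is meant.

How it is judged (in metres and radians):
On the way, in this order (a step that is already met when the one before it is completed fails the run):
1. the bar lies flat across the bay on both decks, against the fence and the end stop, with the flap still up (x of cover in the frame of ledge between 0.017 and 0.031 m and y of cover in the frame of ledge between 0.043 and 0.057 m and z of cover in the frame of ledge between 0.073 and 0.083 m and angle between the y axis of cover and the y axis of ledge, either way round below 0.06 rad and angle between cover's own z axis and vertical below 0.04 rad and value of joint flap above 0.5 rad), for 0.2 s.
2. the flap is down flat on the bar (x of cover in the frame of ledge between 0.017 and 0.031 m and y of cover in the frame of ledge between 0.043 and 0.057 m and z of cover in the frame of ledge between 0.073 and 0.083 m and angle between the y axis of cover and the y axis of ledge, either way round below 0.06 rad and angle between cover's own z axis and vertical below 0.04 rad and value of joint flap between -0.08 and 0.08 rad), for 0.2 s.
At the end, for the whole second after the job is handed in: The cover bar rests flat on both decks (within 5 mm in height and 0.04 rad of tilt), within 7 mm of touching the back fence and 7 mm of touching the end stop, parallel to the fence within 0.06 rad, at rest, and the flap lies flat on it (within 0.08 rad) (all of step 2 and linear speed of cover below 0.02 m/s).
It fails at once if the bar is lifted more than 25 mm off the deck (z of cover in the frame of ledge above 0.103 m).
It fails at once if the canister or the spacer stack in the bay is moved more than 25 mm or tipped over (distance of any of canister, spacers from where it was at the start of the episode above 0.025 m or angle between any of canister, spacers's own z axis and vertical above 0.4 rad).
It fails at once if the mug, patch box, caliper, wrench or lamp is moved more than 25 mm or tipped over (distance of any of mug, patchbox, caliper, wrench, lamp from where it was at the start of the episode above 0.025 m or angle between any of mug, patchbox, caliper, wrench, lamp's own z axis and vertical above 0.4 rad).
It also fails if it takes over 53 s, if anything falls off the work surface, if the arm or the gripper's body presses on something with over 40 N, if the wrist force passes 120 N, or if a joint passes its speed limit or range.

### The arm

A 6-joint arm with a two-finger parallel gripper is mounted at the origin on the work surface. World frame = base frame: x ahead of the robot, y to its left, z up, the work surface at z = 0. Lengths are in mm, angles in rad, forces in N, time in s.
With the tool pointing down it reaches from about 275 to 1000 mm from the base axis. Payload 8.4 kg.
Tool frame: the origin (TCP) lies midway between the tips of the shut fingers; the grasp point (between the pads) lies 19 mm behind it; z points along the fingers, y is the line along which they close (so a half turn about z gives the same grasp; the last joint's range is limited). The gripper opens to 85 mm and grips with 20 to 120 N. Pads are 22 mm wide; open, the fingers measure 114 mm over their backs; the gripper's body (76 mm by 85 mm) begins 54 mm behind the grasp point. The pads swing forward as they close: fully open they stand 13 mm farther back than shut.
Start: joints at [-1.333, 0.353, 1.633, -0, 1.155, -0.002], TCP at [148.441, -607.119, 231.281] pointing down, gripper open.
Joint ranges: [-2.63, 2.63], [-0.92, 2.1], [0.06, 2.66], [-1.3, 4.44], [0, 2.69], [-3.02, 3.02]. Speed limits (rad/s): [2.22, 2.22, 2.79, 3.14, 3.14, 3.14].

### API

Orientations are given as [roll, pitch, yaw] about the fixed x, y, z axes, in that order (R = Rz(yaw) Ry(pitch) Rx(roll)).
In Python, from rig import r, cams gives the robot as it stands. The module is installed in compiled form; this text tells all that it offers.
- The arm moves only by the tool send_rows, never from a script. Its argument "targets" is one flat list of numbers, 7 for each row, row after row: the shift along the tool's x, y, z in m, then the turn, a rotation vector about the tool's x, y, z in rad, then the opening, from -1 (shut) to 1 (fully open). In form: [tx, ty, tz, wx, wy, wz, fingers, tx, ty, tz, wx, wy, wz, fingers, ...]. A call has 1 to 12 rows; each row is the pose to reach, as a shift and turn from the pose commanded when the call began, along the tool's axes at that moment; what a row does not reach only later rows make up. A row lasts 1/12 s, in which the tool goes at most 41.7 mm and 7.16 degrees, less where a joint would pass 70% of its speed; a pose out of reach is approached as far as the arm can. A call with a gripper value outside its range is refused whole. The fingers move at their own pace and stop on an object; "grip_force" is the grip in N (left out, the last holds). Time passes only in rows, so rows that repeat a pose let the fingers close. It gives the time, the measured TCP pose, the force, the opening and the grip force at its end, in the units of the state.
- r.sense(): the state, without advancing time (a new reading comes with each control period).
- cams.grab_frame(name): name is "scene" or "top"; returns a dict with "color" (400x640x3 uint8, blue, green, red), "fx", "fy", "cx", "cy" (pixels), "k1" (the pictures are not rectified: a ray, as slopes to the right and down, at radius r is drawn at 1 + k1 r^2 times it, then the intrinsics apply), "xyz" and "attitude" of the camera in the world. Camera axes: x right, y down, z forward; pixel columns grow to the right and rows downward; lengths in mm; the calibration is good to about 2 mm. A picture is of the moment at which its call begins. There is no depth.
- r.sign_off(): hands the job in; it is judged then, once.
The state is a dict: "clock": time; "qpos": joint angles; "qvel": joint speeds; "joint_efforts": joint torques, N m; "eef_pos": TCP position; "tcp_rot": TCP orientation; "contact_force": force on the tool from outside, world axes, zero at the start; "wrist_torque": the same for the moment, N m; "opening": opening from 0.0 (shut) to 1.0 (fully open); "grasp_force": force on a finger pad.
Only numpy, scipy, OpenCV 4.12 (cv2) and the standard library are available. Lean on these libraries where they do the work, as an engineer would, in place of code of your own. Each camera call takes 0.05 s, during which the arm holds its last target. There are 200 camera calls.

## Working session

There is one attempt and no reset: what is moved stays moved. The work goes in short steps, Python scripts to look and compute and a tool call to move; the robot and the scene stay as the last step left them, time stands still between calls to the robot, and variables do not carry over. Pictures are saved under pics/ and viewed, at most 10 in all, crops included, and the job is handed in when it is done.

Besides the shell and the picture viewer there is one more tool, called after "Call:" as a command line: name --argument value ..., lists and objects as JSON in quotes. send_rows: Moves the arm, as the interface text tells. Its arguments: {"type":"object","properties":{"targets":{"type":"array"},"grip_force":{"type":"number"}},"required":["targets"]}

```bash
mkdir -p pics
python3 - <<'E'
from rig import r,cams
import cv2
for n in("scene","top"):
    f=cams.grab_frame(n); cv2.imwrite(f"pics/{n}0.png",f["color"])
    print(n,{k:f[k] for k in f if k!="color"})
print(r.sense())
E
```

```text
scene {'fx': 395.8282512793088, 'fy': 395.8282512793088, 'cx': 326.01625260699944, 'cy': 199.03380191683087, 'k1': -0.034930165512470676, 'xyz': array([1213.85334969, -374.4881805 ,  691.72304034]), 'attitude': array([-2.21724767, -0.0202934 ,  1.13147965])}
top {'fx': 430.24973930053716, 'fy': 430.24973930053716, 'cx': 320.5150168115106, 'cy': 201.26772629074324, 'k1': -0.07274400082011828, 'xyz': array([ 359.78766406,  -17.58809175, 1441.71518498]), 'attitude': array([-3.05912664e+00,  2.86419765e-03, -1.54574283e+00])}
{'clock': 0.1, 'qpos': array([-1.33340477e+00,  3.53590972e-01,  1.63405730e+00, -3.14088793e-06,
        1.15522135e+00, -2.37535631e-03]), 'qvel': array([ 0.00276345, -0.00081762, -0.00210213,  0.00023872,  0.00099887,
        0.00016452]), 'joint_efforts': array([-3.46677289e-04, -6.06358194e+01, -3.42820787e+01, -7.42552447e-05,
        3.97061187e-03, -5.01472229e-06]), 'eef_pos': array([ 148.33456384, -606.69552975,  230.63026992]), 'tcp_rot': array([-3.14031568e+00, -1.61339735e-07,  2.39768186e-01]), 'contact_force': array([ 0.37184092, -0.26540639,  0.06659638]), 'wrist_torque': array([ 0.0426559 , -0.06165109,  0.03527278]), 'grasp_force': 0.0, 'opening': 1.001893742016093}
```

View pics/scene0.png

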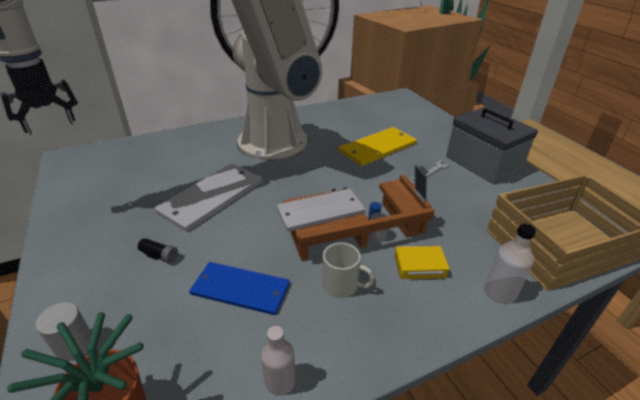

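View pics/top0.png

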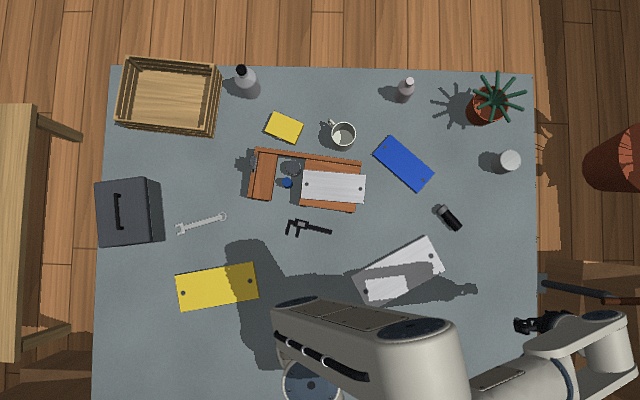

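The scene picture shows the stand at about (360,215). In the top picture it is at about (305,180), with the flap and its shadow near (245,160).

What could be taken for the cover, in top-view pixels:
- Grey bar on the stand (335,187)
- Larger grey bar on the table (400,270)
- Blue bar (403,163)
- Yellow bar (217,287)

By the description I choose the smaller grey one, on the stand. I'll check it in one crop.

Run:
```python
import cv2,numpy as np
a=cv2.imread("pics/top0.png")[140:220,235:375]; b=cv2.imread("pics/scene0.png")[155:260,270:445]
a=cv2.resize(a,(760,434),interpolation=cv2.INTER_CUBIC); b=cv2.resize(b,(790,474),interpolation=cv2.INTER_CUBIC)
cv2.imwrite("pics/topc.png",a); cv2.imwrite("pics/scenec.png",b)
```

```text
(no output)
```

View pics/topc.png

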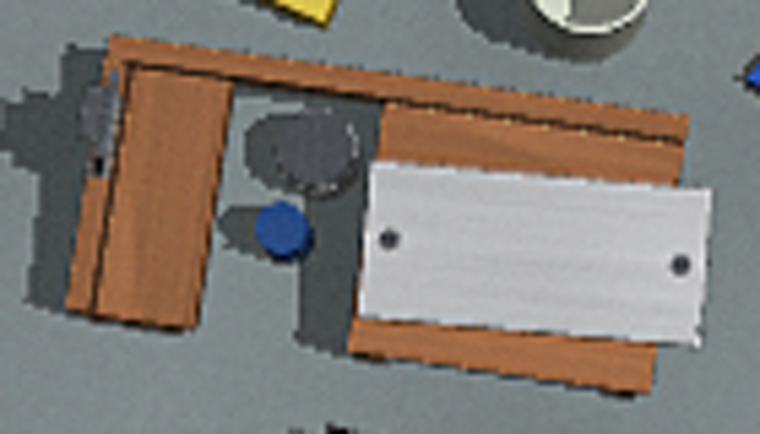

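View pics/scenec.png

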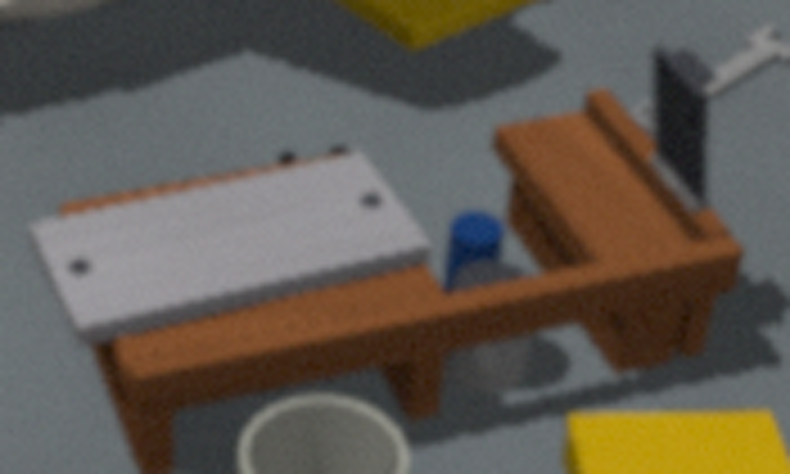

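The crop confirms the choice: a plain grey bar on the long deck, overhanging its right end, with screws at crop (390,239) and (680,264). The flap is at crop (98,120) on the end stop, roughly upright. Next I'll measure the stand and bar poses.

```bash
cat > h.py <<'E'
import numpy as np,cv2
from scipy.spatial.transform import Rotation as R
def ray(f,uv):
    K=np.array([[f["fx"],0,f["cx"]],[0,f["fy"],f["cy"]],[0,0,1.]])
    p=cv2.undistortPoints(np.float64(uv).reshape(-1,1,2),K,np.array([f["k1"],0,0,0.])).reshape(-1,2)
    d=R.from_euler("xyz",f["attitude"]).apply(np.c_[p,np.ones(len(p))]); return np.array(f["xyz"]),d
def plane(f,uv,z):
    o,d=ray(f,uv); return o+d*((np.asarray(z)-o[2])/d[:,2])[:,None]
def tri(f,a,g,b):
    o,d=ray(f,a);q,e=ray(g,b);out=[]
    for x,y in zip(d,e):
        s=np.linalg.lstsq(np.c_[x,-y],q-o,rcond=None)[0]; A=o+s[0]*x;B=q+s[1]*y
        out.append(np.r_[(A+B)/2,np.linalg.norm(A-B)])
    return np.array(out)
def fit(L,W):  # 2D rigid ledge->world
    L,W=np.array(L,float),np.array(W,float)[:,:2];l,w=L-L.mean(0),W-W.mean(0)
    a=np.arctan2((l[:,0]*w[:,1]-l[:,1]*w[:,0]).sum(),(l*w).sum())
    M=np.array([[np.cos(a),-np.sin(a)],[np.sin(a),np.cos(a)]]);t=W.mean(0)-M@L.mean(0)
    return a,M,t,W-(L@M.T+t)
def barmask(im,box):
    m=np.zeros(im.shape[:2],np.uint8);x0,y0,x1,y1=box
    h=cv2.cvtColor(im,cv2.COLOR_BGR2HSV)[y0:y1,x0:x1]
    m[y0:y1,x0:x1]=((h[...,1]<40)&(h[...,2]>130))*255
    m=cv2.morphologyEx(m,cv2.MORPH_CLOSE,np.ones((5,5)))
    return max(cv2.findContours(m,cv2.RETR_EXTERNAL,cv2.CHAIN_APPROX_NONE)[0],key=cv2.contourArea)
E
python3 - <<'E'
from h import *
from rig import r,cams
np.set_printoptions(precision=2,suppress=True)
T=cams.grab_frame("top");S=cams.grab_frame("scene")
tc=lambda p:np.array([235,140])-.5+(np.array(p)+.5)*[140/760,80/434]
sc=lambda p:np.array([270,155])-.5+(np.array(p)+.5)*[175/790,105/474]
px=[(112,37),(688,115),(65,308),(348,350),(650,393),(195,328)]
L=[(85,165),(85,-180),(-80,165),(-80,0),(-80,-180),(-80,90)];z=[90,90,92,78,78,78]
W=plane(T,tc(px),z);a,M,t,res=fit(L,W);print("ledge yaw",a,"org",t,"\n",res)
c=barmask(T["color"],(290,160,372,212));q=plane(T,c.reshape(-1,2),[92]*len(c))
rc=cv2.minAreaRect(np.float32(q[:,:2]));print("bar rect",rc)
bx=cv2.boxPoints(rc);print("corners in ledge\n",(bx-t)@M)
P=tri(T,tc([(390,239),(680,264)]),S,sc([(371,200),(79,266)]));print("screws",P,"\nledge",(P[:,:2]-t)@M)
# fence outer end top, outer right end, flap tip, check heights
P=tri(T,tc([(688,115),(65,308)]),S,sc([(125,372),(600,95)]));print("fence end, stop front",P)
F=tri(T,tc([(85,100)]),S,sc([(680,60)]));print("flap top?",F,(F[:,:2]-t)@M)
E
```

```text
ledge yaw -0.11607228627480204 org [540.58  49.74] 
 [[-2.01 -1.64]
 [-0.42  1.45]
 [ 0.73  0.11]
 [ 0.47 -0.74]
 [ 0.48  0.75]
 [ 0.76  0.07]]
bar rect ((523.6140747070312, -58.703880310058594), (162.51898193359375, 220.9814910888672), 0.848710298538208)
corners in ledge
 [[ -99.27  -10.74]
 [ -70.43 -229.83]
 [  90.69 -208.62]
 [  61.85   10.47]]
screws [[ 525.74   34.59   92.31    0.77]
 [ 515.2  -134.71   92.42    1.47]] 
ledge [[ -12.99  -16.76]
 [  -3.85 -186.14]]
fence end, stop front [[ 602.17 -140.51   91.74    6.9 ]
 [ 480.22  222.02   85.52    4.93]]
flap top? [[583.71 194.69 179.42  14.91]] [[ 26.05 148.97]]
```

Stand fit residuals are under 2 mm. The screws triangulate to z = 92, as expected. The bar centre is at ledge (-8, -101) with +0.054 rad yaw. Next is a small planner helper, then I move.

```bash
cat >> h.py <<'E'
A=-0.1161;ORG=np.array([540.58,49.74])
def lw(x,y,z): c,s=np.cos(A),np.sin(A); return np.array([ORG[0]+c*x-s*y,ORG[1]+s*x+c*y,z])
def wl(p): c,s=np.cos(A),np.sin(A); d=np.array(p[:2])-ORG; return np.array([c*d[0]+s*d[1],-s*d[0]+c*d[1],p[2]])
def plan(s,*pts):
    """pts (ledge x,y,z, ledge yaw of tool x) -> row shifts/turns in tool axes (m, rad)"""
    R0=R.from_euler("xyz",s["tcp_rot"])
    for x,y,z,w in pts:
        G=R.from_euler("xyz",[np.pi,0,w+A])
        print(np.round(np.r_[R0.inv().apply(lw(x,y,z)-s["eef_pos"])/1000,(R0.inv()*G).as_rotvec()],4).tolist())
E
python3 - <<'E'
from h import *; from rig import r
s=r.sense(); plan(s,(-85,-101,200,0),(-85,-101,110,0))
E
```

```text
[0.422, -0.4796, 0.0312, -0.0009, 0.0001, 0.3559]
[0.422, -0.4795, 0.1212, -0.0009, 0.0001, 0.3559]
```

Call:
send_rows --targets '[0.422,-0.48,0.031,0,0,0.356,0,0.422,-0.48,0.031,0,0,0.356,0,0.422,-0.48,0.031,0,0,0.356,0,0.422,-0.48,0.031,0,0,0.356,0,0.422,-0.48,0.031,0,0,0.356,0,0.422,-0.48,0.031,0,0,0.356,0,0.422,-0.48,0.031,0,0,0.356,0,0.422,-0.48,0.031,0,0,0.356,0,0.422,-0.48,0.031,0,0,0.356,0,0.422,-0.48,0.031,0,0,0.356,0,0.422,-0.48,0.031,0,0,0.356,0,0.422,-0.48,0.031,0,0,0.356,0]'

```text
clock: 1.2
eef_pos: [380.1, -162.6, 207.2]
tcp_rot: [3.141, -0.001, -0.117]
contact_force: [1.5, -0.5, -0.8]
opening: 0.498
grasp_force: 0.0
```

Run:
```python
from h import *; from rig import r
s=r.sense(); print(s["clock"],wl(s["eef_pos"]),s["tcp_rot"],s["opening"]); plan(s,(-85,-101,140,0),(-85,-101,79,0))
```

```text
1.2 [-134.80232576 -229.4760044   207.18700784] [ 3.14138406e+00 -6.32542680e-04 -1.16520637e-01] 0.4979273100659494
[0.0497, -0.1285, 0.0672, 0.0002, -0.0006, -0.0004]
[0.0497, -0.1285, 0.1282, 0.0002, -0.0006, -0.0004]
```

Call:
send_rows --targets '[0.045,-0.12,0.03,0,0,0,0,0.045,-0.12,0.06,0,0,0,0,0.045,-0.12,0.06,0,0,0,0,0.045,-0.12,0.06,0,0,0,0,0.045,-0.12,0.06,0,0,0,0,0.045,-0.12,0.06,0,0,0,0,0.045,-0.12,0.06,0,0,0,0]'

```text
clock: 1.78
eef_pos: [438.1, -51.0, 147.4]
tcp_rot: [3.141, 0.0, -0.116]
contact_force: [0.4, -1.2, 0.6]
opening: 0.5
grasp_force: 0.0
```

Run:
```python
from h import *; from rig import r
s=r.sense(); print(s["clock"],wl(s["eef_pos"]),s["tcp_rot"],s["opening"]); plan(s,(-85,-101,78.5,0),(-30,-101,78.5,0))
```

```text
1.7833 [ -90.11826526 -111.90192076  147.36231972] [ 3.14131981e+00  7.13053196e-05 -1.15884592e-01] 0.4999674061058023
[0.0051, -0.0109, 0.0689, 0.0003, 0.0001, 0.0002]
[0.0601, -0.0109, 0.0689, 0.0003, 0.0001, 0.0002]
```

Call:
send_rows --targets '[0.002,-0.011,0.035,0,0,0,0,0.002,-0.011,0.055,0,0,0,0,0.002,-0.011,0.063,0,0,0,0,0.002,-0.011,0.069,0,0,0,0,0.002,-0.011,0.069,0,0,0,0,0.002,-0.011,0.069,0,0,0,0]'

```text
clock: 2.28
eef_pos: [442.0, -40.4, 78.9]
tcp_rot: [3.142, -0.001, -0.117]
contact_force: [-0.1, -0.5, 0.3]
opening: 0.503
grasp_force: 0.0
```

Run:
```python
from h import *; from rig import r,cams
s=r.sense(); print(s["clock"],wl(s["eef_pos"]),s["contact_force"]); plan(s,(-33,-101,78.5,0))
f=cams.grab_frame("scene")["color"][150:260,270:445]
cv2.imwrite("pics/s1.png",cv2.resize(f,(790,497),interpolation=cv2.INTER_CUBIC))
```

```text
2.2833 [ -87.47652136 -100.99879516   78.86031184] [-0.10477487 -0.52771592  0.25324059]
[0.0545, -0.0001, 0.0004, 0.0, -0.0009, -0.0011]
```

View pics/s1.png

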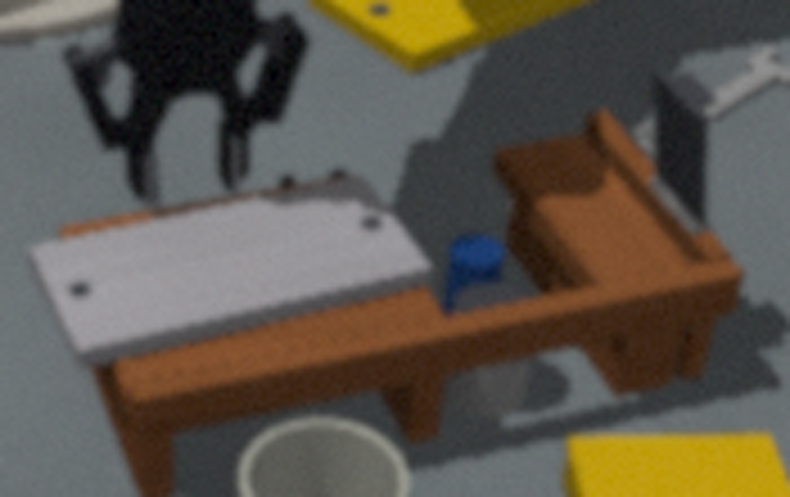

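The picture shows the fingertips, crop (145,190) and (233,180), at deck level just in front of the bar, with nothing else touched. I push toward the fence.

Call:
send_rows --targets '[0.01,0,0,0,0,0,0,0.016,0,0,0,0,0,0,0.02,0,0,0,0,0,0,0.024,0,0,0,0,0,0,0.028,0,0,0,0,0,0,0.032,0,0,0,0,0,0,0.036,0,0,0,0,0,0,0.04,0,0,0,0,0,0,0.044,0,0,0,0,0,0,0.048,0,0,0,0,0,0,0.05,0,0,0,0,0,0,0.05,0,0,0,0,0,0]'

```text
clock: 3.33
eef_pos: [492.1, -45.7, 78.1]
tcp_rot: [-3.142, -0.001, -0.116]
contact_force: [0.3, 0.9, -0.1]
opening: 0.499
grasp_force: 0.0
```

Call:
send_rows --targets '[0.002,0,0,0,0,0,0,0.003,0,0,0,0,0,0,0.004,0,0,0,0,0,0]'

```text
clock: 3.58
eef_pos: [495.0, -46.0, 78.0]
tcp_rot: [-3.142, 0.0, -0.116]
contact_force: [-1.7, 1.0, 0.7]
opening: 0.496
grasp_force: 0.9
```

Call:
send_rows --targets '[0.002,0,0,0,0,0,0,0.004,0,0,0,0,0,0,0.005,0,0,0,0,0,0]'

```text
clock: 3.83
eef_pos: [495.9, -46.2, 77.4]
tcp_rot: [3.142, 0.009, -0.116]
contact_force: [-16.1, 2.3, 10.5]
opening: 0.5
grasp_force: 8.5
```

Run:
```python
from h import *; from rig import r,cams
s=r.sense(); print(s["clock"],wl(s["eef_pos"]),s["contact_force"])
f=cams.grab_frame("scene")["color"][150:260,270:445]
cv2.imwrite("pics/s2.png",cv2.resize(f,(790,497),interpolation=cv2.INTER_CUBIC))
```

```text
3.8333 [ -33.22274755 -100.42056691   77.38190286] [-16.06418077   2.25044497  10.54908866]
```

View pics/s2.png

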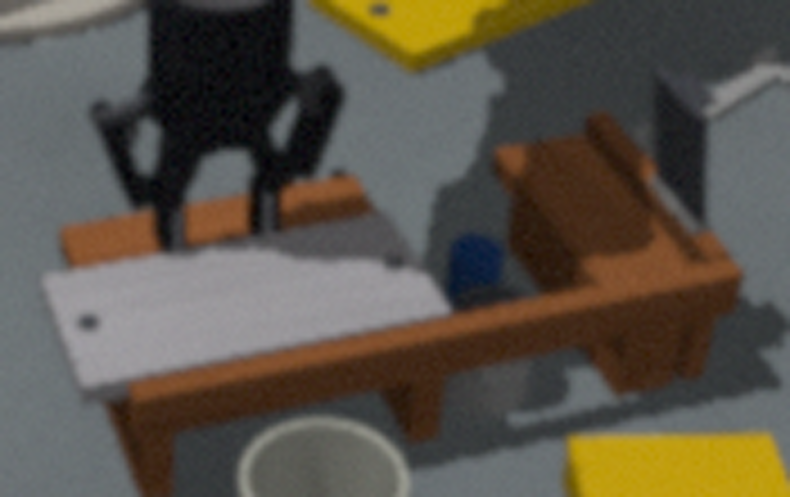

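The bar is flush along the fence: its edge runs along the fence line from crop (135,390) to (455,315). TCP x = -33 agrees with home. Next I go round to the -y end.

Run:
```python
from h import *; from rig import r
s=r.sense(); plan(s,(-50,-100,78,0),(-50,-100,140,0),(22,-235,140,1.5708),(22,-235,78.5,1.5708))
```

```text
[-0.0168, -0.0004, -0.0005, 0.0, 0.0088, -0.0004]
[-0.0173, -0.0004, -0.0625, 0.0, 0.0088, -0.0004]
[0.0547, 0.1345, -0.0631, -0.0069, 0.0069, -1.5712]
[0.0553, 0.1345, -0.0016, -0.0069, 0.0069, -1.5712]
```

Call:
send_rows --targets '[-0.025,0,0,0,0,0,0,-0.025,0,-0.035,0,0,0,0,-0.025,0,-0.065,0,0,0,0,0,0.05,-0.065,0,0,-0.12,0,0.03,0.09,-0.065,0,0,-0.245,0,0.05,0.135,-0.065,0,0,-0.37,0,0.05,0.135,-0.065,0,0,-0.49,0,0.05,0.135,-0.065,0,0,-0.615,0,0.05,0.135,-0.065,0,0,-0.74,0,0.05,0.135,-0.065,0,0,-0.865,0,0.05,0.135,-0.065,0,0,-0.99,0,0.05,0.135,-0.065,0,0,-1.11,0]'

```text
clock: 4.88
eef_pos: [534.6, -186.9, 143.1]
tcp_rot: [3.141, -0.0, 0.995]
contact_force: [0.2, -0.4, -0.7]
opening: 0.499
grasp_force: 0.0
```

Call:
send_rows --targets '[0,0,0,0,0,-0.12,0,0,0,0,0,0,-0.24,0,0,0,0,0,0,-0.36,0,0,0,0,0,0,-0.461,0,0,0,0,0,0,-0.461,0,0,0,0,0,0,-0.461,0]'

```text
clock: 5.38
eef_pos: [534.5, -186.7, 143.2]
tcp_rot: [3.141, 0.0, 1.447]
contact_force: [-0.2, -0.1, -0.4]
opening: 0.497
grasp_force: 0.0
```

Run:
```python
from h import *; from rig import r
s=r.sense(); print(s["clock"],wl(s["eef_pos"]),s["tcp_rot"],s["qpos"]);plan(s,(22,-235,78.5,1.5708))
```

```text
5.3833 [  21.3093768  -235.52278873  143.1743715 ] [3.14095771e+00 1.65618680e-04 1.44656536e+00] [-3.38647380e-01  3.62864949e-01  1.83998651e+00 -3.31404952e-05
  9.38085558e-01 -2.14396882e-01]
[0.0005, 0.0006, 0.0647, 0.0006, 0.0002, -0.0081]
```

Call:
send_rows --targets '[0,0,0.03,0,0,-0.008,0,0,0,0.055,0,0,-0.008,0,0,0,0.064,0,0,-0.008,0,0,0,0.064,0,0,-0.008,0,0,0,0.064,0,0,-0.008,0]'

```text
clock: 5.8
eef_pos: [534.2, -186.6, 79.2]
tcp_rot: [-3.141, -0.0, 1.456]
contact_force: [-0.4, -0.4, 0.4]
opening: 0.501
grasp_force: 0.0
```

Call:
send_rows --targets '[0.01,0,0,0,0,0,0,0.016,0,0,0,0,0,0,0.022,0,0,0,0,0,0,0.028,0,0,0,0,0,0,0.034,0,0,0,0,0,0,0.04,0,0,0,0,0,0,0.046,0,0,0,0,0,0,0.052,0,0,0,0,0,0,0.058,0,0,0,0,0,0,0.064,0,0,0,0,0,0,0.07,0,0,0,0,0,0,0.07,0,0,0,0,0,0]'

```text
clock: 6.8
eef_pos: [541.9, -115.7, 78.9]
tcp_rot: [-3.141, -0.001, 1.458]
contact_force: [-0.6, 0.8, -1.3]
opening: 0.501
grasp_force: 0.0
```

Run:
```python
from h import *; from rig import r,cams
s=r.sense(); print(s["clock"],wl(s["eef_pos"]),s["tcp_rot"],s["contact_force"])
f=cams.grab_frame("scene")["color"][150:260,270:445]
cv2.imwrite("pics/s3.png",cv2.resize(f,(790,497),interpolation=cv2.INTER_CUBIC))
```

```text
6.8 [  20.49332892 -164.1693061    78.87301836] [-3.14101857e+00 -6.18442464e-04  1.45821877e+00] [-0.61167429  0.78319703 -1.2547195 ]
```

View pics/s3.png

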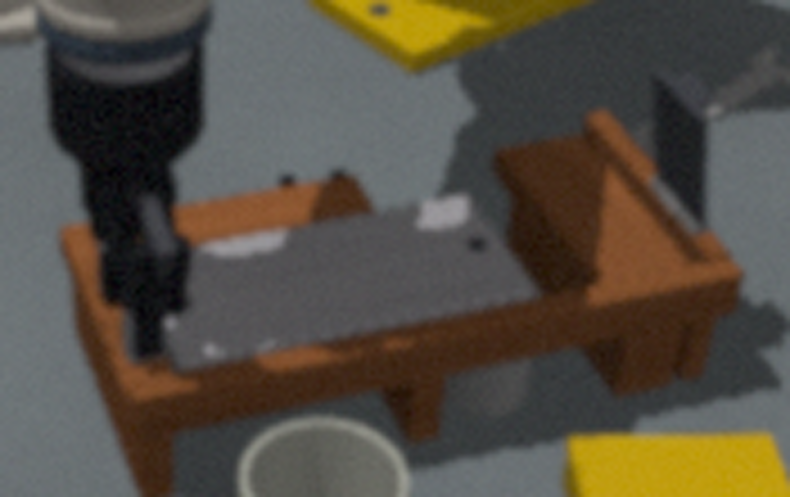

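The bar has slid into the bay along the fence; its +y end is now at crop (475,205)-(540,295). I continue the push.

Call:
send_rows --targets '[0.006,0,0,0,0,0,0,0.014,0,0,0,0,0,0,0.022,0,0,0,0,0,0,0.03,0,0,0,0,0,0,0.038,0,0,0,0,0,0,0.046,0,0,0,0,0,0,0.054,0,0,0,0,0,0,0.062,0,0,0,0,0,0,0.07,0,0,0,0,0,0,0.078,0,0,0,0,0,0,0.086,0,0,0,0,0,0,0.092,0,0,0,0,0,0]'

```text
clock: 7.85
eef_pos: [552.5, -24.6, 79.0]
tcp_rot: [-3.142, -0.0, 1.458]
contact_force: [-0.4, -1.2, -0.2]
opening: 0.499
grasp_force: 0.6
```

Call:
send_rows --targets '[0.002,0,0,0,0,0,0,0.004,0,0,0,0,0,0,0.006,0,0,0,0,0,0,0.006,0,0,0,0,0,0]'

```text
clock: 8.18
eef_pos: [553.2, -19.4, 79.1]
tcp_rot: [3.142, -0.0, 1.458]
contact_force: [-0.1, 1.1, -0.5]
opening: 0.5
grasp_force: 0.0
```

Run:
```python
from h import *; from rig import r
s=r.sense(); print(s["clock"],wl(s["eef_pos"]),s["tcp_rot"],s["contact_force"])
```

```text
8.1833 [ 20.50448669 -67.22537462  79.08941039] [ 3.14154084e+00 -1.97685668e-04  1.45764455e+00] [-0.14717648  1.14369285 -0.45396096]
```

Call:
send_rows --targets '[0.002,0,0,0,0,0,0,0.004,0,0,0,0,0,0,0.006,0,0,0,0,0,0,0.007,0,0,0,0,0,0]'

```text
clock: 8.52
eef_pos: [553.7, -13.4, 79.1]
tcp_rot: [-3.141, 0.001, 1.458]
contact_force: [-1.9, -12.2, 1.9]
opening: 0.499
grasp_force: 6.1
```

Call:
send_rows --targets '[0.001,0,0,0,0,0,0,0.002,0,0,0,0,0,0,0.002,0,0,0,0,0,0]'

```text
clock: 8.77
eef_pos: [553.5, -13.2, 79.1]
tcp_rot: [-3.141, 0.004, 1.459]
contact_force: [-3.1, -18.7, 2.7]
opening: 0.496
grasp_force: 9.3
```

Run:
```python
from h import *; from rig import r,cams
s=r.sense(); print(s["clock"],wl(s["eef_pos"]),s["tcp_rot"],s["contact_force"])
plan(s,(20,-80,79,1.5708),(20,-80,140,1.5708),(-50,40,140,0))
f=cams.grab_frame("scene")["color"][150:260,270:445]
cv2.imwrite("pics/s4.png",cv2.resize(f,(790,497),interpolation=cv2.INTER_CUBIC))
```

```text
8.7667 [ 20.1204961  -61.00203884  79.12033233] [-3.14082055  0.00400757  1.45893625] [ -3.08993652 -18.65039742   2.67306999]
[-0.019, -0.0002, 0.0002, -0.0008, 0.004, 0.0042]
[-0.0192, -0.0002, -0.0608, -0.0008, 0.004, 0.0042]
[0.1011, -0.0697, -0.0612, 0.0026, 0.0038, 1.575]
```

View pics/s4.png

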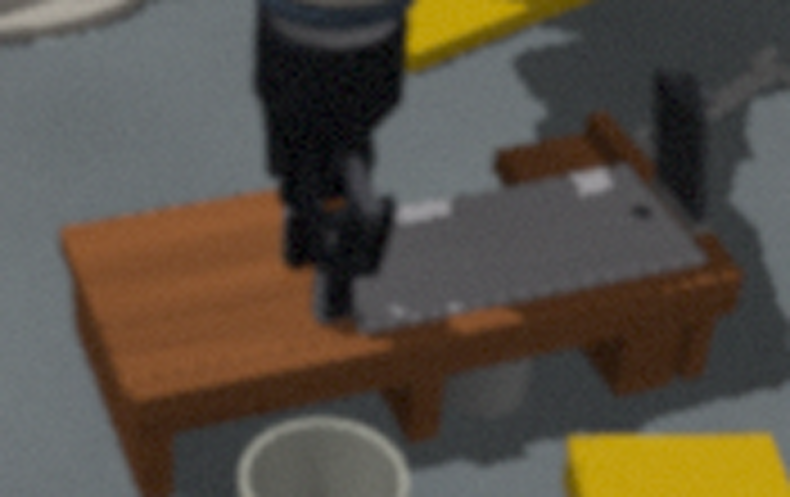

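TCP y = -61.0 matches home, and the +y end sits on the end stop at crop (630,165)-(705,265). To be sure about the fence I'll back off, shut the fingers and nudge the long edge.

Call:
send_rows --targets '[-0.025,0,0,0,0,0,0,-0.025,0,-0.035,0,0,0,-1,-0.025,0,-0.06,0,0,0,-1,0.01,0.04,-0.06,0,0,0,-1,0.045,0.07,-0.06,0,0,0,-1,0.08,0.08,-0.06,0,0,0,-1,0.1,0.08,-0.06,0,0,0,-1,0.1,0.08,-0.06,0,0,0,-1,0.1,0.08,-0.06,0,0,0,-1,0.1,0.08,-0.06,0,0,0,-1]'

```text
clock: 9.65
eef_pos: [644.2, 79.5, 138.7]
tcp_rot: [-3.141, 0.0, 1.458]
contact_force: [-0.3, -0.7, -0.3]
opening: -0.001
grasp_force: 0.0
```

Run:
```python
from h import *; from rig import r
s=r.sense(); print(s["clock"],wl(s["eef_pos"]),s["tcp_rot"],s["opening"]); plan(s,(-60,40,82,1.5708),(-37,40,82,1.5708))
```

```text
9.65 [ 99.50999814  41.52959541 138.70144964] [-3.14065516e+00  4.01615632e-04  1.45846594e+00] -0.0009042306709264458
[-0.0009, -0.1595, 0.0569, -0.0009, 0.0004, 0.0038]
[-0.001, -0.1365, 0.0568, -0.0009, 0.0004, 0.0038]
```

The sign of tool y was wrong (harmless at that height). I correct it.

Call:
send_rows --targets '[0,-0.04,0,0,0,0,-1,0,-0.08,0,0,0,0,-1,0,-0.12,0,0,0,0,-1,0,-0.16,0,0,0,0,-1,0,-0.16,0,0,0,0,-1,0,-0.16,0.03,0,0,0,-1,0,-0.16,0.05,0,0,0,-1,0,-0.16,0.057,0,0,0,-1,0,-0.16,0.057,0,0,0,-1]'

```text
clock: 10.4
eef_pos: [484.5, 96.6, 80.8]
tcp_rot: [-3.138, 0.001, 1.457]
contact_force: [0.1, 0.2, -0.1]
opening: -0.002
grasp_force: 0.0
```

Call:
send_rows --targets '[0,0.006,0,0,0,0,-1,0,0.012,0,0,0,0,-1,0,0.016,0,0,0,0,-1,0,0.02,0,0,0,0,-1,0,0.02,0,0,0,0,-1]'

```text
clock: 10.82
eef_pos: [507.4, 95.5, 82.8]
tcp_rot: [3.14, -0.001, 1.458]
contact_force: [0.5, -0.4, -0.2]
opening: -0.001
grasp_force: 0.0
```

Run:
```python
from h import *; from rig import r
s=r.sense(); print(s["clock"],wl(s["eef_pos"]),s["contact_force"])
```

```text
10.8167 [-38.24722067  41.58400752  82.77116007] [ 0.53176812 -0.44366319 -0.20345731]
```

Call:
send_rows --targets '[0,0.002,0,0,0,0,-1,0,0.004,0,0,0,0,-1,0,0.005,0,0,0,0,-1,0,0.005,0,0,0,0,-1]'

```text
clock: 11.15
eef_pos: [510.2, 94.9, 82.0]
tcp_rot: [-3.14, 0.0, 1.458]
contact_force: [-3.1, -0.3, 3.9]
opening: -0.002
grasp_force: 1.9
```

Run:
```python
from h import *; from rig import r
s=r.sense(); print(s["clock"],wl(s["eef_pos"]),s["contact_force"])
```

```text
11.15 [-35.3991144   41.29079513  82.01119457] [-3.11153299 -0.31750915  3.85586582]
```

Call:
send_rows --targets '[0,0.002,0,0,0,0,-1,0,0.003,0,0,0,0,-1,0,0.003,0,0,0,0,-1]'

```text
clock: 11.4
eef_pos: [511.4, 94.8, 81.9]
tcp_rot: [-3.137, 0.0, 1.457]
contact_force: [-10.4, 2.4, 10.4]
opening: -0.005
grasp_force: 6.9
```

Run:
```python
from h import *; from rig import r
s=r.sense(); print(s["clock"],wl(s["eef_pos"]),s["contact_force"])
```

```text
11.4 [-34.24418592  41.40813542  81.86802741] [-10.38112518   2.39393181  10.38540305]
```

Blocked at 10 N, so the bar is home on both sides. I back off, rise, and go round behind the flap.

Run:
```python
from h import *; from rig import r
s=r.sense(); plan(s,(-60,41,82,1.5708),(-60,41,215,1.5708),(24,235,215,1.5708))
```

```text
[-0.0003, -0.0258, -0.0, -0.0048, 0.0003, 0.0028]
[-0.0004, -0.0264, -0.133, -0.0048, 0.0003, 0.0028]
[0.1934, 0.0581, -0.1335, -0.0048, 0.0003, 0.0028]
```

Call:
send_rows --targets '[0,-0.025,0,0,0,0,-1,0,-0.03,-0.03,0,0,0,-1,0,-0.03,-0.07,0,0,0,-1,0,-0.03,-0.11,0,0,0,-1,0,-0.03,-0.134,0,0,0,-1,0,-0.03,-0.134,0,0,0,-1,0.03,-0.01,-0.134,0,0,0,-1,0.07,0.01,-0.134,0,0,0,-1,0.11,0.03,-0.134,0,0,0,-1,0.15,0.05,-0.134,0,0,0,-1,0.19,0.055,-0.134,0,0,0,-1,0.194,0.055,-0.134,0,0,0,-1]'

```text
clock: 12.4
eef_pos: [592.1, 286.2, 215.0]
tcp_rot: [3.14, -0.002, 1.459]
contact_force: [-1.2, -0.2, -0.2]
opening: -0.003
grasp_force: 0.0
```

Run:
```python
from h import *; from rig import r,cams
s=r.sense(); print(s["clock"],wl(s["eef_pos"]),s["tcp_rot"],s["contact_force"])
plan(s,(24,235,215,1.5708),(24,235,157,1.5708))
f=cams.grab_frame("scene")["color"][130:260,270:450]; g=cams.grab_frame("top")["color"][140:220,235:375]
cv2.imwrite("pics/s5.png",np.hstack([cv2.resize(f,None,fx=2.3,fy=2.3,interpolation=cv2.INTER_CUBIC),cv2.resize(cv2.copyMakeBorder(g,0,50,0,0,cv2.BORDER_CONSTANT),None,fx=2.7,fy=2.3,interpolation=cv2.INTER_CUBIC)]))
```

```text
12.4 [ 23.77982719 240.79438385 215.01337747] [ 3.14035454e+00 -2.34330739e-03  1.45949414e+00] [-1.22121336 -0.23371949 -0.16152229]
[-0.0058, 0.0002, 0.0, 0.0012, -0.0023, 0.0048]
[-0.0059, 0.0001, 0.058, 0.0012, -0.0023, 0.0048]
```

View pics/s5.png

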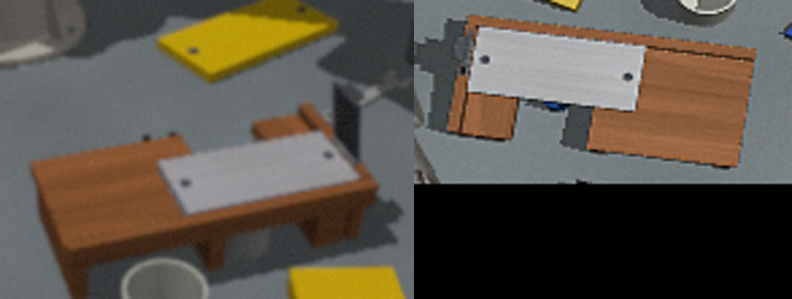

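The bar sits square against the fence and the end stop: scene crop corners (160,160)-(355,175), and in the top crop its left end is flush at x≈468. The flap is upright at (347,120). I descend behind it and push.

Call:
send_rows --targets '[-0.005,0,0.03,0,0,0.004,-1,-0.005,0,0.058,0,0,0.004,-1,-0.005,0,0.058,0,0,0.004,-1,-0.015,0,0.057,0,0,0.004,-1,-0.025,0,0.056,0,0,0.004,-1,-0.033,0,0.055,0,0,0.004,-1,-0.041,0,0.054,0,0,0.004,-1,-0.048,0,0.054,0,0,0.004,-1,-0.055,0,0.054,0,0,0.004,-1,-0.055,0,0.054,0,0,0.004,-1]'

```text
clock: 13.33
eef_pos: [584.1, 225.0, 162.7]
tcp_rot: [3.141, 0.0, 1.453]
contact_force: [0.1, 0.1, -0.4]
opening: -0.0
grasp_force: 0.0
```

Call:
send_rows --targets '[-0.005,0,0,0,0,0,-1,-0.01,0,0,0,0,0,-1,-0.015,0,0,0,0,0,-1,-0.02,0,0,0,0,0,-1,-0.02,0,0,0,0,0,-1]'

```text
clock: 13.75
eef_pos: [581.5, 205.8, 161.9]
tcp_rot: [-3.141, 0.0, 1.454]
contact_force: [-0.2, 0.1, -0.5]
opening: -0.003
grasp_force: 0.0
```

Run:
```python
from h import *; from rig import r
s=r.sense(); print(s["clock"],wl(s["eef_pos"]),s["contact_force"])
plan(s,(24,140,161,1.5708),(24,118,149,1.5708),(24,107,138,1.5708))
```

```text
13.75 [ 22.57140735 159.78360873 161.90188673] [-0.20939979  0.14818072 -0.53248252]
[-0.0198, 0.0015, 0.0009, -0.0003, 0.0003, -0.0011]
[-0.0418, 0.0015, 0.0129, -0.0003, 0.0003, -0.0011]
[-0.0528, 0.0015, 0.0239, -0.0003, 0.0003, -0.0011]
```

Call:
send_rows --targets '[-0.007,0,0,0,0,0,-1,-0.014,0,0.001,0,0,0,-1,-0.021,0,0.002,0,0,0,-1]'

```text
clock: 14.0
eef_pos: [579.1, 185.3, 159.9]
tcp_rot: [-3.141, -0.0, 1.454]
contact_force: [0.3, 1.1, -1.5]
opening: 0.0
grasp_force: 0.6
```

Run:
```python
from h import *; from rig import r,cams
s=r.sense(); print(s["clock"],wl(s["eef_pos"]),s["contact_force"])
f=cams.grab_frame("scene")["color"][130:260,270:450]
cv2.imwrite("pics/s6.png",cv2.resize(f,None,fx=4,fy=4,interpolation=cv2.INTER_CUBIC))
```

```text
14.0 [ 22.5527613  139.06535958 159.87494595] [ 0.25828677  1.05658289 -1.49156297]
```

View pics/s6.png

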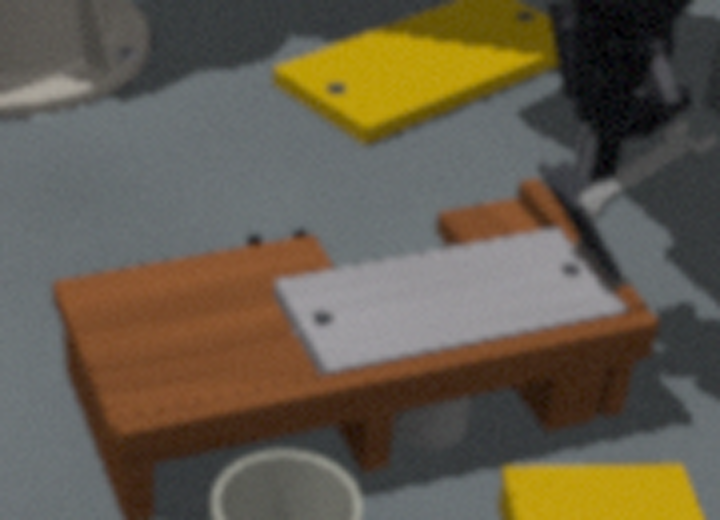

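The flap is tilting over the bar, crop (550,175)-(620,285), and the bar is unmoved. I continue the arc, then press from above.

Call:
send_rows --targets '[-0.007,0,0.003,0,0,0,-1,-0.014,0,0.007,0,0,0,-1,-0.021,0,0.011,0,0,0,-1,-0.027,0,0.017,0,0,0,-1,-0.032,0,0.022,0,0,0,-1,-0.032,0,0.022,0,0,0,-1,-0.025,0,0,0,0,0,-1,-0.017,0,-0.015,0,0,0,-1,-0.017,0,-0.015,0,0,0,-1]'

```text
clock: 14.8
eef_pos: [579.2, 170.1, 178.0]
tcp_rot: [3.137, -0.002, 1.454]
contact_force: [1.4, -0.0, 0.1]
opening: -0.0
grasp_force: 0.0
```

Run:
```python
from h import *; from rig import r
s=r.sense(); print(s["clock"],wl(s["eef_pos"]),s["contact_force"])
plan(s,(24,122,135,1.5708),(24,122,98,1.5708))
```

```text
14.8 [ 24.46451902 123.9822508  178.00308731] [ 1.39233800e+00 -6.40906281e-04  1.26734188e-01]
[-0.0021, -0.0006, 0.043, 0.0043, -0.0018, -0.0006]
[-0.0021, -0.0008, 0.08, 0.0043, -0.0018, -0.0006]
```

Call:
send_rows --targets '[-0.002,0,0.02,0,0,0,-1,-0.002,0,0.035,0,0,0,-1,-0.002,0,0.043,0,0,0,-1,-0.002,0,0.05,0,0,0,-1,-0.002,0,0.056,0,0,0,-1,-0.002,0,0.062,0,0,0,-1,-0.002,0,0.068,0,0,0,-1,-0.002,0,0.068,0,0,0,-1]'

```text
clock: 15.47
eef_pos: [576.7, 166.8, 106.1]
tcp_rot: [-3.141, 0.0, 1.454]
contact_force: [0.3, -0.5, 0.5]
opening: -0.001
grasp_force: 0.0
```

Run:
```python
from h import *; from rig import r
s=r.sense(); print(s["clock"],wl(s["eef_pos"]),s["contact_force"])
```

```text
15.4667 [ 22.35800502 120.41649633 106.10876104] [ 0.31346773 -0.49470414  0.51667716]
```

Call:
send_rows --targets '[0,0,0.004,0,0,0,-1,0,0,0.007,0,0,0,-1,0,0,0.009,0,0,0,-1,0,0,0.01,0,0,0,-1]'

```text
clock: 15.8
eef_pos: [577.4, 166.9, 98.2]
tcp_rot: [3.141, -0.0, 1.454]
contact_force: [-4.9, -2.5, 23.1]
opening: 0.001
grasp_force: 11.5
```

Call:
send_rows --targets '[0,0,0.001,0,0,0,-1,0,0,0.001,0,0,0,-1,0,0,0.001,0,0,0,-1]'

```text
clock: 16.05
eef_pos: [577.4, 166.9, 98.2]
tcp_rot: [3.141, -0.0, 1.454]
contact_force: [-6.5, -2.7, 21.0]
opening: -0.002
grasp_force: 10.6
```

Call:
send_rows --targets '[0,0,-0.02,0,0,0,-1,0,0,-0.06,0,0,0,-1,0,0,-0.1,0,0,0,-1,0.04,0,-0.12,0,0,0,-1,0.08,0,-0.12,0,0,0,-1,0.12,0,-0.12,0,0,0,-1,0.14,0,-0.12,0,0,0,-1,0.14,0,-0.12,0,0,0,-1]'

```text
clock: 16.72
eef_pos: [593.5, 310.4, 216.2]
tcp_rot: [3.141, -0.002, 1.457]
contact_force: [-1.5, -0.8, -0.3]
opening: -0.002
grasp_force: 0.0
```

Run:
```python
from h import *; from rig import r,cams
np.set_printoptions(precision=2,suppress=True)
S=cams.grab_frame("scene");T=cams.grab_frame("top")
def proj(f,p):
    Rm=R.from_euler("xyz",f["attitude"]).as_matrix().T;K=np.array([[f["fx"],0,f["cx"]],[0,f["fy"],f["cy"]],[0,0,1.]])
    return cv2.projectPoints(np.float64([p]),cv2.Rodrigues(Rm)[0],-Rm@f["xyz"],K,np.array([f["k1"],0,0,0.]))[0].ravel()
# -y screw blob (and the flap's dark blob) in top and scene
for n,f in(("T",T),("S",S)):
    g=cv2.cvtColor(f["color"],cv2.COLOR_BGR2GRAY)
    for nm,p in(("screw-",(24,-35,92)),("screw+",(24,135,92)),("flap mid",(24,115,98)),("above at lip",(24,79,112)),("bar mid",(24,50,92)),("deck",(24,-100,78))):
        u=proj(f,lw(*p)).round().astype(int);w=g[u[1]-3:u[1]+4,u[0]-3:u[0]+4]
        print(n,nm,u,w.min(),int(w.mean()),f["color"][u[1],u[0]])
# flap/bar boundary: dark profile along ledge y on the bar top
print("top profile y:gray",[(y,int(cv2.cvtColor(T["color"],cv2.COLOR_BGR2GRAY)[tuple(proj(T,lw(24,y,98)).round().astype(int)[::-1])])) for y in range(40,170,8)])
```

```text
T screw- [314 173] 45 159 [65 58 57]
T screw+ [261 166] 70 75 [82 76 75]
T flap mid [267 166] 70 74 [83 77 76]
T above at lip [278 167] 19 109 [46 42 40]
T bar mid [287 169] 165 173 [177 176 175]
T deck [334 177] 90 100 [ 61  93 143]
S screw- [351 209] 78 133 [83 80 78]
S screw+ [412 197] 59 65 [70 65 59]
S flap mid [406 196] 59 64 [67 62 59]
S above at lip [394 194] 40 84 [77 73 71]
S bar mid [382 203] 144 149 [154 151 153]
S deck [325 219] 81 85 [ 44  77 124]
top profile y:gray [(40, 179), (48, 171), (56, 173), (64, 178), (72, 181), (80, 19), (88, 80), (96, 75), (104, 74), (112, 73), (120, 74), (128, 78), (136, 77), (144, 79), (152, 82), (160, 154), (168, 67)]
```

The screw is exactly where home predicts, and the flap spans y = 78 to 157 on the bar, which is what flat looks like. I hand in.

```bash
python3 -c "
from rig import r
print(r.sign_off())"
```

```text
the job is handed in; nothing more can be done
None
```

The job is handed in, with no verdict returned: by force and camera checks the cover bar sits against both the fence and the end stop, and the flap lies flat on it; no contact with anything else was noticed, though I took no final position check of the other objects.

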